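# Rack the microscope objectives by height

## Robot

A 6-joint arm with a two-finger parallel gripper is mounted at the origin on the work surface. World frame = base frame: x ahead of the robot, y to its left, z up, the work surface at z = 0. Lengths are in m, angles in rad, forces in N, time in s.
With the tool pointing down it reaches from about 0.375 to 0.975 m from the base axis. Payload 3.8 kg.
Tool frame: the origin (TCP) lies midway between the tips of the shut fingers; the grasp point (between the pads) lies 19 mm behind it; z points along the fingers, y is the direction in which the jaws open and shut (so a half turn about z gives the same grasp; the last joint's range is limited). The gripper opens to 85 mm and grips with 20 to 120 N. Pads are 22 mm wide; open, the fingers measure 114 mm over their backs; the gripper's body (76 mm by 85 mm) begins 54 mm behind the grasp point. The pads swing forward as they close: fully open they stand 13 mm farther back than shut.
Start: joints at [1.274, 0.264, 1.604, -0, 1.274, -0.037], TCP at [0.173, 0.652, 0.231] pointing down, gripper open.
Joint ranges: [-2.63, 2.63], [-0.94, 2.18], [0.31, 2.57], [-1.31, 4.45], [0, 2.66], [-2.55, 2.55]. Speed limits (rad/s): [2.57, 2.57, 3.14, 3.14, 3.14, 3.14].

## Interface

Orientations are given as a rotation vector (axis times angle).
In Python, from workcell import bot gives the robot as it stands.
- The arm moves only by the tool arm_command, never from a script. Its argument "targets" is text: rows parted by semicolons, each of 7 numbers parted by spaces: the shift along the tool's x, y, z in mm, then the turn, a rotation vector about the tool's x, y, z in degrees, then the opening, from 0 (shut) to 1 (fully open). A call has 1 to 10 rows; each row is the pose to reach, as a shift and turn from the pose commanded when the call began, along the tool's axes at that moment; what a row does not reach only later rows make up. A row lasts 1/12 s, in which the tool goes at most 41.7 mm and 7.16 degrees, less where a joint would pass 70% of its speed; a pose out of reach is approached as far as the arm can. A call with a gripper value outside its range is refused whole. The fingers move at their own pace and stop on an object; "newtons" is the grip in N (left out, the last holds). Time passes only in rows, so rows that repeat a pose let the fingers close. It gives the time, the measured TCP pose, the force and the opening at its end, in the units of the state.
- bot.read_state(): the state, without advancing time (a new reading comes with each control period).
- bot.read_camera(name): name is "side" or "top"; returns (picture, depth): 400x640x3 uint8, blue, green, red; 400x640 float32, m along the optical axis (not along the pixel's ray), 0 where there is no reading.
- bot.camera_params(name): a dict with "fov_y" (degrees; the focal length in pixels is half the picture's height over the tangent of half this angle, whatever the lens; pixels are square), "cx", "cy" (the principal point, pixels), "xyz" and "rotation" of the camera in the world. Camera axes: x right, y up, looking along -z (the intrinsics and any distortion apply to the point x, -y, -z); pixel columns grow to the right and rows downward; lengths in m; the calibration is good to about 2 mm. A picture is of the moment at which its call begins. camera_params takes no time and is no camera call.
- bot.finish_job(): hands the job in, once; it reports no verdict.
The state is a dict: "time": time; "q": joint angles; "joint_vel": joint speeds; "joint_torque": joint torques, N m; "tool_pos": TCP position; "tcp_rot": TCP orientation; "wrist_force": force on the tool from outside, world axes, zero at the start; "torque": the same for the moment, N m; "width": opening from 0.0 (shut) to 1.0 (fully open).
Only numpy, scipy, OpenCV 4.12 (cv2) and the standard library are available. Lean on these libraries where they do the work, as an engineer would, in place of code of your own. Each camera call takes 0.05 s, during which the arm holds its last target.

## Task

Line up the four microscope objectives on the rack by height, one standing nose up in the middle of each black pad: the shortest next to the brown bottle, rising step by step to the tallest next to the white tissue box. Do not tip any of them over, and leave the bottle and the tissue box where they stand.

Things in the scene. Friction and masses are not known exactly. Their poses are not given: they have to be found in the camera images.
- obj_c_mid (a point): The shortest of the four loose microscope objectives: a steel lens barrel, 42 mm high in all, standing nose up on a black dust cap (32 mm across, 6 mm high, part of it). Barrel 30 mm across from the cap up to 32 mm above the underside, then a narrower nose, 23 mm across, with a flat dark lens on top. This point: on its axis half-way up, 21 mm above the underside; z axis up through the nose. About 90 g, varying.
- obj_a_mid (a point): The second shortest of the four loose microscope objectives: a steel lens barrel, 56 mm high in all, standing nose up on a black dust cap (32 mm across, 6 mm high, part of it). Barrel 30 mm across from the cap up to 43 mm above the underside, then a narrower nose, 23 mm across, with a flat dark lens on top. This point: on its axis half-way up, 28 mm above the underside; z axis up through the nose. About 120 g, varying.
- obj_d_mid (a point): The second tallest of the four loose microscope objectives: a steel lens barrel, 70 mm high in all, standing nose up on a black dust cap (32 mm across, 6 mm high, part of it). Barrel 30 mm across from the cap up to 53 mm above the underside, then a narrower nose, 23 mm across, with a flat dark lens on top. This point: on its axis half-way up, 35 mm above the underside; z axis up through the nose. About 150 g, varying.
- obj_b_mid (a point): The tallest of the four loose microscope objectives: a steel lens barrel, 84 mm high in all, standing nose up on a black dust cap (32 mm across, 6 mm high, part of it). Barrel 30 mm across from the cap up to 64 mm above the underside, then a narrower nose, 23 mm across, with a flat dark lens on top. This point: on its axis half-way up, 42 mm above the underside; z axis up through the nose. About 180 g, varying.
- pad_1: One of four identical flat black rubber pads, 48 mm across and 4 mm thick, fixed in a straight row 75 mm apart (centre to centre) on a fixed aluminium rack (300 x 64 x 12 mm) that lies on the bench. Origin at the centre of its underside, so its top is 4 mm above the origin and 16 mm above the bench. Which pad of the row it is changes from start to start: its number means nothing.
- pad_2: One of four identical flat black rubber pads, 48 mm across and 4 mm thick, fixed in a straight row 75 mm apart (centre to centre) on a fixed aluminium rack (300 x 64 x 12 mm) that lies on the bench. Origin at the centre of its underside, so its top is 4 mm above the origin and 16 mm above the bench. Which pad of the row it is changes from start to start: its number means nothing.
- pad_3: One of four identical flat black rubber pads, 48 mm across and 4 mm thick, fixed in a straight row 75 mm apart (centre to centre) on a fixed aluminium rack (300 x 64 x 12 mm) that lies on the bench. Origin at the centre of its underside, so its top is 4 mm above the origin and 16 mm above the bench. Which pad of the row it is changes from start to start: its number means nothing.
- pad_4: One of four identical flat black rubber pads, 48 mm across and 4 mm thick, fixed in a straight row 75 mm apart (centre to centre) on a fixed aluminium rack (300 x 64 x 12 mm) that lies on the bench. Origin at the centre of its underside, so its top is 4 mm above the origin and 16 mm above the bench. Which pad of the row it is changes from start to start: its number means nothing.
- bottle_mid (a point): Small brown glass bottle with black cap, 33 mm across, 62 mm high, standing loose on the bench in line with the row, past one end of it (either end), its centre 92 mm from the centre of the end pad. This point: on its axis, half-way up. To be left alone.
- tissue_box_mid (a point): White plastic lens-tissue box with a dark slot on top, 56 x 46 x 45 mm high, standing loose on the bench past the other end of the row, its centre 92 mm from the end pad. This point: its centre. To be left alone.
Mind the look-alikes: they are no part of the job. Leave any purple or red look-alike of the part that bears obj_d_mid alone.

How it is judged:
At the end, for the whole second after the job is handed in: Each objective stands upright (within 0.1 rad), released and at rest on a pad of its own, its axis within 12 mm of the pad's centre, in order of height along the row: shortest on the pad nearest the bottle, tallest on the pad farthest from it. The bottle and the tissue box still stand upright ((horizontal distance between obj_c_mid and pad_1 below 0.012 m or horizontal distance between obj_c_mid and pad_2 below 0.012 m or horizontal distance between obj_c_mid and pad_3 below 0.012 m or horizontal distance between obj_c_mid and pad_4 below 0.012 m) and horizontal distance between obj_c_mid and bottle_mid between 0.0575 and 0.1275 m and angle between each of obj_c_mid, obj_a_mid, obj_d_mid, obj_b_mid's own z axis and vertical below 0.1 rad and height (world z) of obj_c_mid below 0.042 m and linear speed of each of obj_c, obj_a, obj_d, obj_b below 0.02 m/s and angular speed of each of obj_c, obj_a, obj_d, obj_b below 0.2 rad/s and (horizontal distance between obj_a_mid and pad_1 below 0.012 m or horizontal distance between obj_a_mid and pad_2 below 0.012 m or horizontal distance between obj_a_mid and pad_3 below 0.012 m or horizontal distance between obj_a_mid and pad_4 below 0.012 m) and horizontal distance between obj_a_mid and bottle_mid between 0.1325 and 0.2025 m and height (world z) of obj_a_mid below 0.049 m and (horizontal distance between obj_d_mid and pad_1 below 0.012 m or horizontal distance between obj_d_mid and pad_2 below 0.012 m or horizontal distance between obj_d_mid and pad_3 below 0.012 m or horizontal distance between obj_d_mid and pad_4 below 0.012 m) and horizontal distance between obj_d_mid and bottle_mid between 0.2075 and 0.2775 m and height (world z) of obj_d_mid below 0.056 m and (horizontal distance between obj_b_mid and pad_1 below 0.012 m or horizontal distance between obj_b_mid and pad_2 below 0.012 m or horizontal distance between obj_b_mid and pad_3 below 0.012 m or horizontal distance between obj_b_mid and pad_4 below 0.012 m) and horizontal distance between obj_b_mid and bottle_mid between 0.2825 and 0.3525 m and height (world z) of obj_b_mid below 0.063 m and angle between each of bottle_mid, tissue_box_mid's own z axis and vertical below 0.2 rad); the robot touches nothing.
It fails at once if an objective is tipped over (tilted more than 40 degrees) (angle between any of obj_c_mid, obj_a_mid, obj_d_mid, obj_b_mid's own z axis and vertical above 0.7 rad).
It fails at once if the bottle is shifted more than 20 mm or lifted (distance of bottle_mid from where it was at the start of the episode above 0.02 m).
It fails at once if the tissue box is shifted more than 20 mm or lifted (distance of tissue_box_mid from where it was at the start of the episode above 0.02 m).
It also fails if it takes over 93 s, if anything falls off the work surface, if the arm or the gripper's body presses on something with over 40 N, if the wrist force passes 120 N, or if a joint passes its speed limit or range.

## Working session

There is one attempt and no reset: what is moved stays moved. The work goes in short steps, Python scripts to look and compute and a tool call to move; the robot and the scene stay as the last step left them, time stands still between calls to the robot, and variables do not carry over. Pictures are saved under pics/ and viewed, and the job is handed in when it is done.

Besides the shell and the picture viewer there is one more tool, called after "Emit:" as a command line: name --argument value ..., lists and objects as JSON in quotes. arm_command: Moves the arm, as the interface text tells. Its arguments: {"type":"object","properties":{"targets":{"type":"string"},"newtons":{"type":"number"}},"required":["targets"]}

```bash
ls; mkdir -p pics; python3 - <<'E'
from workcell import bot
import cv2,numpy as np
print(bot.read_state())
for n in("side","top"):
    p,d=bot.read_camera(n); cv2.imwrite(f"pics/{n}0.png",p); np.save(f"{n}0.npy",d); print(n,bot.camera_params(n),d.min(),d.max())
E
```

```text
pics
{'time': 0.0, 'q': array([ 1.27409001e+00,  2.64759841e-01,  1.60534985e+00, -3.21410120e-05,
        1.27372979e+00, -3.69087795e-02]), 'joint_vel': array([ 0.00137999, -0.00121155, -0.00029629,  0.00042055,  0.00060383,
        0.00141372]), 'joint_torque': array([-4.80349954e-04, -5.15138376e+01, -3.67297375e+01,  2.32328409e-05,
        1.31181080e-02,  2.08465360e-05]), 'tool_pos': array([0.17320176, 0.65164565, 0.22997058]), 'tcp_rot': array([-0.40688297, -3.1147849 ,  0.00348796]), 'wrist_force': array([-0.15324345,  0.63111053,  0.58351876]), 'torque': array([-0.02158613,  0.03717111, -0.02352003]), 'width': 0.9978795643901374}
side {'fov_y': 57.27724846882888, 'cx': 322.6396043610706, 'cy': 202.38082004454662, 'xyz': array([ 0.533995  , -0.55099492,  0.65025136]), 'rotation': array([ 0.78350984, -0.03636495, -0.06763604])} 0.0 2.609466
top {'fov_y': 47.5956167507662, 'cx': 319.75965248348604, 'cy': 198.01855425366495, 'xyz': array([0.42077581, 0.02822097, 0.91061436]), 'rotation': array([ 0.15998653, -0.13469954, -1.54412864])} 0.0 1.8726166
```

View pics/side0.png

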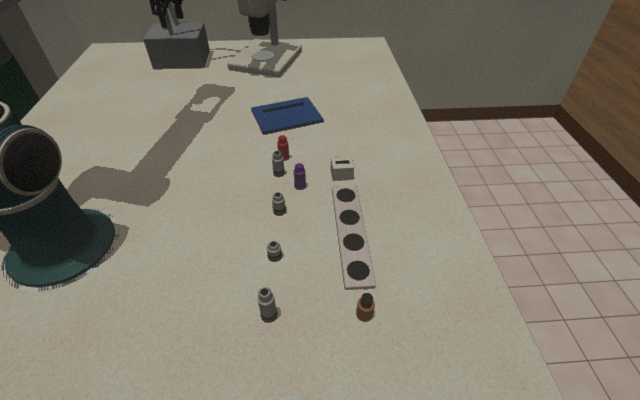

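View pics/top0.png

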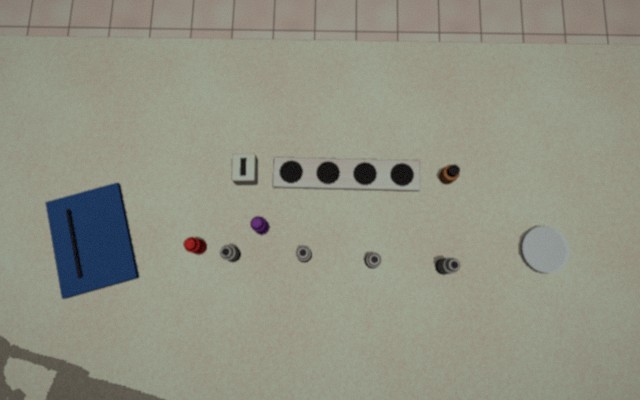

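```bash
cat > h.py <<'E'
import numpy as np,cv2
from scipy.spatial.transform import Rotation as R
from workcell import bot
def cloud(name,d):
    c=bot.camera_params(name); f=200/np.tan(np.radians(c['fov_y']/2))
    v,u=np.mgrid[:400,:640]
    P=np.stack([(u-c['cx'])/f*d,-(v-c['cy'])/f*d,-d],-1)
    return P@R.from_rotvec(c['rotation']).as_matrix().T+c['xyz']
def proj(name,p):
    c=bot.camera_params(name); f=200/np.tan(np.radians(c['fov_y']/2))
    q=(np.asarray(p)-c['xyz'])@R.from_rotvec(c['rotation']).as_matrix()
    return c['cx']+f*q[...,0]/-q[...,2], c['cy']+f*q[...,1]/q[...,2]
E
python3 - <<'E'
from h import *
for n in("top","side"):
    d=np.load(n+"0.npy");W=cloud(n,d)
    ok=(d>0)&(W[...,0]>.3)&(W[...,0]<.85)&(abs(W[...,1])<.45)
    print(n,"bench z",np.median(W[...,2][ok]))
    m=(ok&(W[...,2]>.022)&(W[...,2]<.12)).astype(np.uint8)
    k,l,s,c=cv2.connectedComponentsWithStats(m)
    for i in range(1,k):
        if s[i,4]<25: continue
        w=W[l==i]; zt=np.percentile(w[:,2],97); t=w[w[:,2]>zt-.006]
        print(n,c[i].round(),s[i,4],"z",zt.round(4),"topxy",((t.min(0)+t.max(0))/2)[:2].round(4),t.mean(0)[:2].round(4),"n",len(t), "ext",np.ptp(t,axis=0).round(3))
p=cv2.imread("pics/side0.png");cv2.imwrite("pics/side0c.png",cv2.resize(p[130:330,240:400],None,fx=3,fy=3,interpolation=cv2.INTER_CUBIC))
p=cv2.imread("pics/top0.png");cv2.imwrite("pics/top0c.png",cv2.resize(p[140:290,180:480],None,fx=2.66,fy=2.66,interpolation=cv2.INTER_CUBIC))
# pads: dark blobs top
g=p.max(2);m=((g<45)).astype(np.uint8);m[:150]=0;m[195:]=0
k,l,s,c=cv2.connectedComponentsWithStats(m)
W=cloud("top",np.load("top0.npy"))
for i in range(1,k):
    if s[i,4]>100: print("pad",c[i],s[i],np.median(W[(l==i)],axis=0).round(4))
E
```

```text
top bench z 0.0006292792717311757
top [244. 168.] 725 z 0.0486 topxy [0.6441 0.1972] [0.6445 0.1972] n 609 ext [0.056 0.047 0.008]
top [450. 173.] 268 z 0.0642 topxy [ 0.6424 -0.2118] [ 0.6421 -0.2115] n 103 ext [0.021 0.022 0.007]
top [258. 225.] 230 z 0.0726 topxy [0.5319 0.1613] [0.5313 0.1615] n 110 ext [0.021 0.021 0.008]
top [193. 245.] 262 z 0.073 topxy [0.489  0.2855] [0.4887 0.2848] n 115 ext [0.023 0.023 0.008]
top [229. 253.] 241 z 0.0731 topxy [0.4756 0.216 ] [0.4755 0.2158] n 115 ext [0.022 0.021 0.008]
top [303. 253.] 202 z 0.059 topxy [0.4788 0.0741] [0.4782 0.0741] n 112 ext [0.021 0.021 0.007]
top [373. 260.] 190 z 0.0442 topxy [ 0.4695 -0.0607] [ 0.4692 -0.0607] n 113 ext [0.021 0.021 0.008]
top [448. 266.] 294 z 0.0869 topxy [ 0.4606 -0.1999] [ 0.4605 -0.1994] n 123 ext [0.022 0.021 0.007]
side bench z 0.000532291738537416
side [280. 153.] 377 z 0.0714 topxy [0.4836 0.2489] [0.4818 0.2433] n 83 ext [0.034 0.093 0.008]
side [342. 166.] 379 z 0.047 topxy [0.6445 0.1947] [0.6443 0.1928] n 251 ext [0.056 0.047 0.007]
side [299. 173.] 204 z 0.0713 topxy [0.5324 0.159 ] [0.532  0.1572] n 51 ext [0.02  0.022 0.007]
side [278. 201.] 188 z 0.0578 topxy [0.4791 0.0716] [0.4789 0.0699] n 59 ext [0.021 0.021 0.006]
side [273. 248.] 170 z 0.044 topxy [ 0.4702 -0.0644] [ 0.47  -0.065] n 78 ext [0.021 0.02  0.007]
side [266. 302.] 433 z 0.0858 topxy [ 0.461  -0.2025] [ 0.4616 -0.2039] n 122 ext [0.021 0.023 0.006]
side [365. 305.] 345 z 0.0638 topxy [ 0.6431 -0.214 ] [ 0.643  -0.2147] n 114 ext [0.021 0.021 0.007]
pad [290.72072072 171.3993994 ] [281 162  21  20 333] [0.6451 0.1048 0.0166]
pad [327.68059701 172.38507463] [318 163  21  20 335] [0.6444 0.0294 0.0164]
pad [364.49253731 173.25671642] [354 163  22  21 335] [ 0.6438 -0.044   0.0162]
pad [401.61242604 174.19230769] [391 164  22  21 338] [ 0.6437 -0.1198  0.0162]
```

View pics/side0c.png

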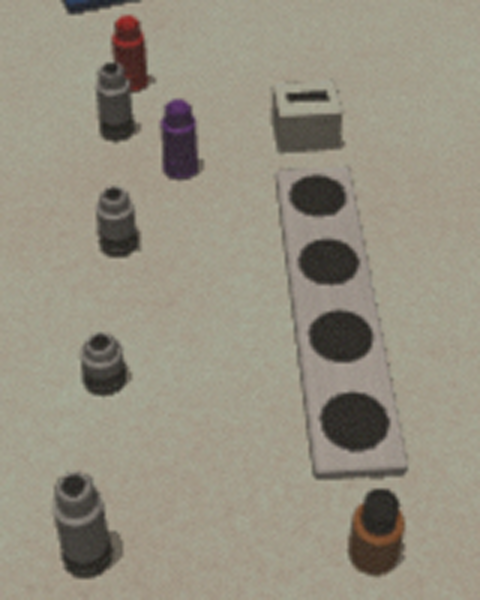

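View pics/top0c.png

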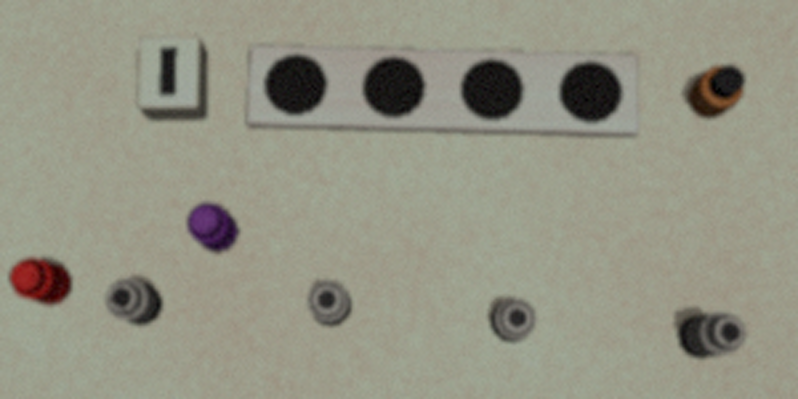

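```bash
cat >> h.py <<'E'
RT=np.array([[0,1,0],[1,0,0],[0,0,-1.]])
def delta(x,y,z):
    s=bot.read_state(); A=R.from_rotvec(s['tcp_rot']).as_matrix()
    t=A.T@(np.array([x,y,z])-s['tool_pos'])*1000
    r=np.degrees(R.from_matrix(A.T@RT).as_rotvec())
    print("t",s['time'],"shift",t.round(1),"turn",r.round(2))
E
python3 - <<'E'
from h import *
delta(.4755,.2145,.13)
E
```

```text
t 0.1 shift [-404.5 -344.7  100.7] turn [-1.000e-01  7.000e-02  7.511e+01]
```

What could be mistaken in the top picture: the steel ones are b at (452,265), c at (373,260), a at (303,253) and d at (229,253). The look-alikes are purple (258,225) and red (193,245). The crop shows d as grey steel, about 73 mm high. I'll start with d.

Emit:
arm_command --targets "-404.5 -344.7 100 0 0 75.1 1;-404.5 -344.7 100 0 0 75.1 1;-404.5 -344.7 100 0 0 75.1 1;-404.5 -344.7 100 0 0 75.1 1;-404.5 -344.7 100 0 0 75.1 1;-404.5 -344.7 100 0 0 75.1 1;-404.5 -344.7 100 0 0 75.1 1;-404.5 -344.7 100 0 0 75.1 1;-404.5 -344.7 100 0 0 75.1 1;-404.5 -344.7 100 0 0 75.1 1" --newtons 40

```text
time: 0.93
tool_pos: [0.4068, 0.3136, 0.1536]
tcp_rot: [-2.159, -2.282, 0.0]
wrist_force: [1.2, -0.7, 0.8]
width: 1.0
```

```bash
python3 -c "
from h import *
delta(.4755,.2145,.13)"
```

```text
t 0.9333 shift [-102.8   63.1   23.6] turn [-0.01  0.01  3.16]
```

Emit:
arm_command --targets "-80 45 20 0 0 1.5 1;-80 45 20 0 0 1.5 1;-80 45 20 0 0 1.5 1;-80 45 20 0 0 1.5 1;-80 45 20 0 0 1.5 1;-80 45 20 0 0 1.5 1"

```text
time: 1.43
tool_pos: [0.4557, 0.2394, 0.1344]
tcp_rot: [-2.182, -2.26, -0.0]
wrist_force: [0.9, 0.3, -0.5]
width: 0.998
```

```bash
python3 - <<'E'
from h import *
delta(.4755,.2145,.08)
p,d=bot.read_camera("side");cv2.imwrite("pics/s1.png",cv2.resize(p[60:260,180:440],None,fx=3,fy=3))
p,d=bot.read_camera("top");cv2.imwrite("pics/t1.png",cv2.resize(p[160:330,130:380],None,fx=3,fy=3))
E
```

```text
t 1.4333 shift [-25.6  18.9  54.3] turn [-0.02 -0.03  2.02]
```

View pics/s1.png

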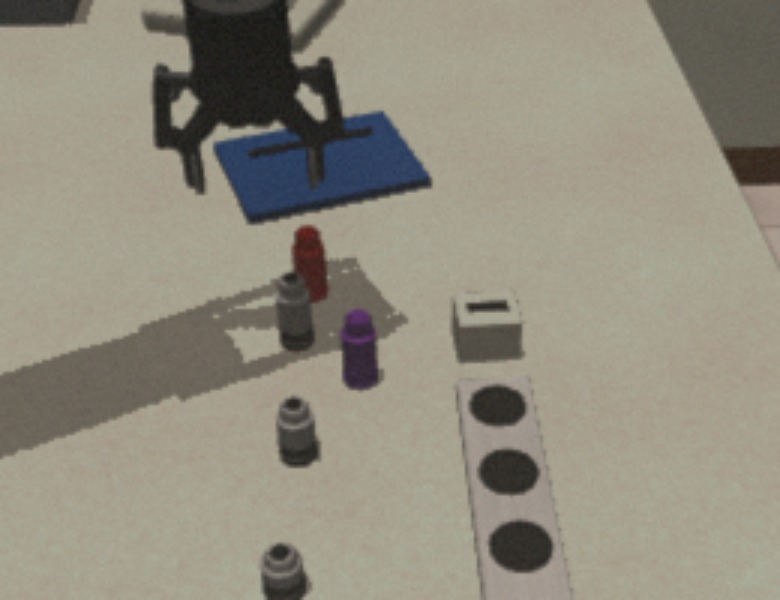

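View pics/t1.png

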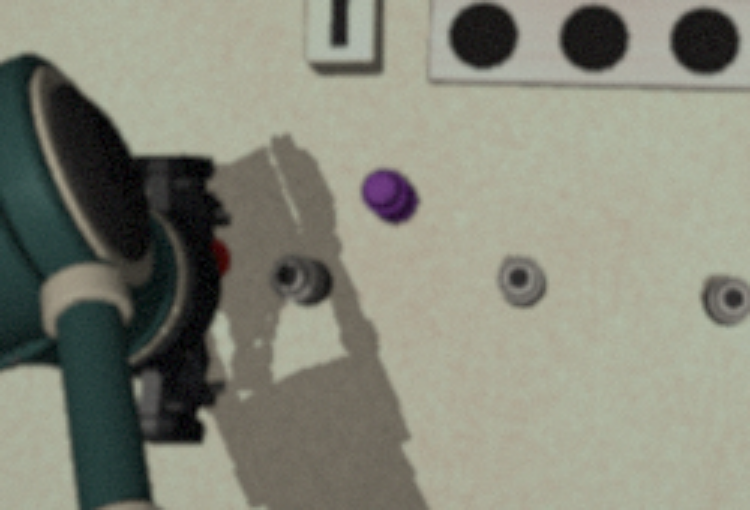

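Emit:
arm_command --targets "-25.5 19 0 0 0 2 1;-25.5 19 0 0 0 2 1;-25.5 19 0 0 0 2 1;-25.5 19 30 0 0 2 1;-25.5 19 54 0 0 2 1;-25.5 19 54 0 0 2 1"

```text
time: 2.03
tool_pos: [0.4715, 0.2134, 0.0758]
tcp_rot: [-2.217, -2.22, 0.012]
wrist_force: [-1.9, -1.1, -1.8]
width: 1.002
```

```bash
python3 - <<'E'
from h import *
delta(.4755,.2145,.014)
p,d=bot.read_camera("side");cv2.imwrite("pics/s2.png",cv2.resize(p[100:200,220:350],None,fx=5,fy=5))
E
```

```text
t 2.0333 shift [ 1.3  4.5 61.8] turn [-0.48  0.16  0.09]
```

View pics/s2.png

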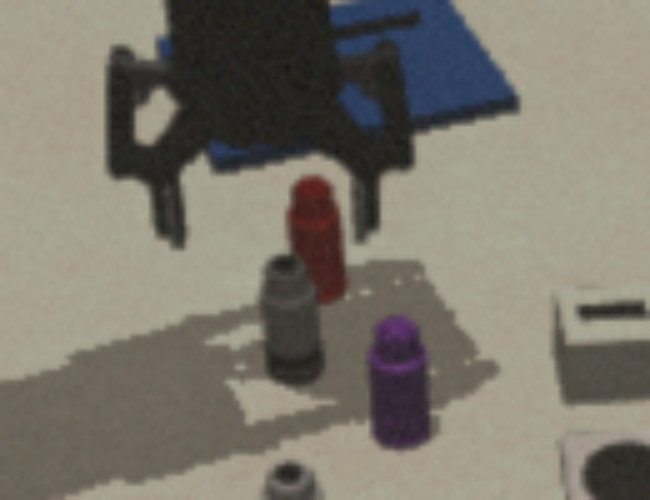

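```bash
python3 - <<'E'
from h import *
for p in [(.429,.2134,.089),(.514,.2134,.089),(.4755,.2145,.07),(.429,.2134,.075),(.514,.2134,.075)]:
    u,v=proj("side",p); print(p,u,v,"crop",(u-220)*5,(v-100)*5)
p,d=bot.read_camera("side");W=cloud("side",d)
for (u,v) in [(172,235),(365,232),(285,262),(312,185)]:
    print(W[100+v//5,220+u//5])
E
```

```text
(0.429, 0.2134, 0.089) 257.2941473916986 147.74093121840832 crop 186.47073695849286 238.7046560920416
(0.514, 0.2134, 0.089) 290.86693981212363 146.45129789654086 crop 354.33469906061816 232.25648948270432
(0.4755, 0.2145, 0.07) 276.32265458884353 152.75856090369058 crop 281.61327294421767 263.7928045184529
(0.429, 0.2134, 0.075) 257.94241706308424 152.17286836442358 crop 189.71208531542118 260.8643418221179
(0.514, 0.2134, 0.075) 291.15938968112476 150.87367928889296 crop 355.7969484056238 254.3683964444648
[0.42288034 0.20095815 0.10078088]
[0.51968111 0.20323395 0.09760247]
[0.47725505 0.21687531 0.07055099]
[0.48991054 0.28271384 0.07067897]
```

Emit:
arm_command --targets "1.5 4.5 20 -0.5 0.2 0 1;1.5 4.5 50 -0.5 0.2 0 1;1.5 4.5 62 -0.5 0.2 0 1;1.5 4.5 62 -0.5 0.2 0 1;1.5 4.5 62 -0.5 0.2 0 0;1.5 4.5 62 -0.5 0.2 0 0;1.5 4.5 62 -0.5 0.2 0 0;1.5 4.5 62 -0.5 0.2 0 0;1.5 4.5 62 -0.5 0.2 0 0;1.5 4.5 62 -0.5 0.2 0 0"

```text
time: 2.97
tool_pos: [0.4813, 0.2156, 0.0197]
tcp_rot: [2.219, 2.218, 0.016]
wrist_force: [-2.2, -0.0, 5.7]
width: 0.338
```

```bash
python3 - <<'E'
from h import *
delta(.4755,.2145,.014)
p,d=bot.read_camera("side");cv2.imwrite("pics/s3.png",cv2.resize(p[100:200,220:350],None,fx=5,fy=5))
E
```

```text
t 2.9667 shift [-1.1 -5.9  5.7] turn [ 0.58 -0.25 -0.01]
```

View pics/s3.png

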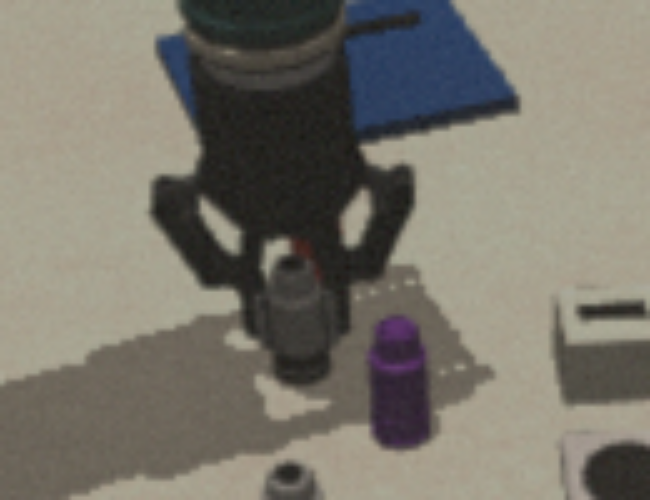

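Emit:
arm_command --targets "0 0 -30 0.5 -0.2 0 0;0 0 -65 0.5 -0.2 0 0;0 0 -95 0.5 -0.2 0 0;0 0 -95 0.5 -0.2 0 0;0 0 -95 0.5 -0.2 0 0;0 0 -95 0.5 -0.2 0 0"

```text
time: 3.52
tool_pos: [0.4792, 0.2146, 0.1128]
tcp_rot: [-2.222, -2.221, 0.001]
wrist_force: [-0.2, -0.3, -1.5]
width: 0.339
```

```bash
python3 - <<'E'
from h import *
delta(.645,.0285,.115)
E
```

```text
t 3.5167 shift [-186.   165.8   -2.2] turn [-0.03  0.01 -0.01]
```

Emit:
arm_command --targets "-186 165.5 0 0 0 0 0;-186 165.5 0 0 0 0 0;-186 165.5 0 0 0 0 0;-186 165.5 0 0 0 0 0;-186 165.5 0 0 0 0 0;-186 165.5 0 0 0 0 0;-186 165.5 0 0 0 0 0;-186 165.5 0 0 0 0 0;-186 165.5 0 0 0 0 0;-186 165.5 0 0 0 0 0"

```text
time: 4.35
tool_pos: [0.6431, 0.0297, 0.1113]
tcp_rot: [-2.219, -2.22, 0.004]
wrist_force: [-1.1, 0.4, -1.2]
width: 0.342
```

```bash
python3 - <<'E'
from h import *
delta(.6445,.0282,.045)
p,d=bot.read_camera("side");cv2.imwrite("pics/s4.png",cv2.resize(p[100:300,240:440],None,fx=3,fy=3))
p,d=bot.read_camera("top")
W=cloud("side",bot.read_camera("side")[1])
E
```

```text
t 4.35 shift [-1.5  1.6 66.3] turn [-0.22 -0.02  0.03]
```

View pics/s4.png

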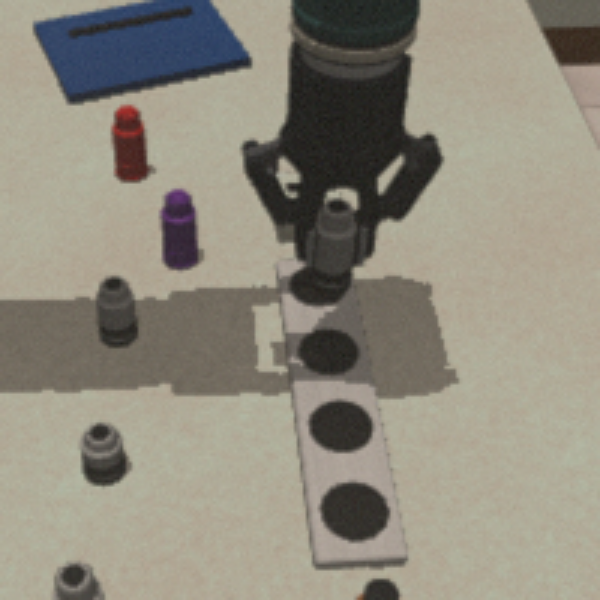

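Emit:
arm_command --targets "0 0 30 0 0 0 0;0 0 55 0 0 0 0;0 0 67 0 0 0 0;0 0 67 0 0 0 0;0 0 67 0 0 0 0;0 0 67 0 0 0 0"

```text
time: 5.0
tool_pos: [0.6463, 0.0292, 0.0477]
tcp_rot: [2.22, 2.221, 0.002]
wrist_force: [0.2, 0.1, -1.5]
width: 0.34
```

```bash
python3 - <<'E'
from h import *
delta(.6445,.0282,.0365)
p,d=bot.read_camera("side");cv2.imwrite("pics/s5.png",cv2.resize(p[150:270,280:420],None,fx=5,fy=5))
E
```

```text
t 5.0 shift [-1.  -1.8 11.2] turn [0.13 0.   0.03]
```

View pics/s5.png

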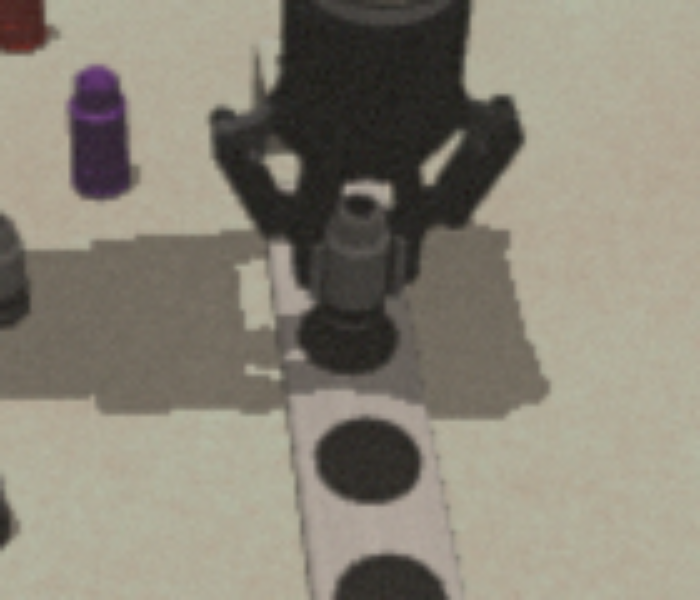

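Emit:
arm_command --targets "0 -1 7 0 0 0 0;0 -1 11 0 0 0 0;0 -1 11 0 0 0 0;0 -1 11 0 0 0 0"

```text
time: 5.38
tool_pos: [0.6448, 0.0288, 0.0357]
tcp_rot: [2.221, 2.221, 0.001]
wrist_force: [0.6, 0.1, 0.2]
width: 0.343
```

Emit:
arm_command --targets "0 0 0 0 0 0 0.5;0 0 0 0 0 0 1;0 0 0 0 0 0 1;0 0 0 0 0 0 1;0 0 0 0 0 0 1;0 0 -20 0 0 0 1;0 0 -50 0 0 0 1;0 0 -80 0 0 0 1;0 0 -90 0 0 0 1;0 0 -90 0 0 0 1"

```text
time: 6.22
tool_pos: [0.6473, 0.0289, 0.1297]
tcp_rot: [2.218, 2.217, 0.009]
wrist_force: [1.2, -0.3, 0.2]
width: 0.998
```

```bash
python3 - <<'E'
from h import *
delta(.479,.073,.126)
p,d=bot.read_camera("side");cv2.imwrite("pics/s6.png",cv2.resize(p[100:300,240:440],None,fx=3,fy=3))
E
```

```text
t 6.2167 shift [  44.1 -168.3    2.3] turn [ 0.46 -0.   -0.  ]
```

View pics/s6.png

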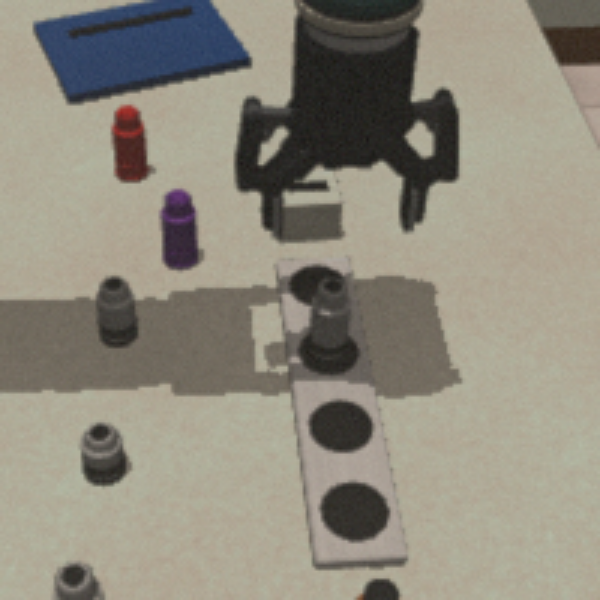

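d stands upright on its pad, at crop (330,325). Next is a.

Emit:
arm_command --targets "44.5 -166 0 0 0 0 1;44.5 -166 0 0 0 0 1;44.5 -166 0 0 0 0 1;44.5 -166 0 0 0 0 1;44.5 -166 20 0 0 0 1;44.5 -166 45 0 0 0 1;44.5 -166 45 0 0 0 1;44.5 -166 45 0 0 0 1;44.5 -166 45 0 0 0 1;44.5 -166 45 0 0 0 1"

```text
time: 7.1
tool_pos: [0.4794, 0.0733, 0.0809]
tcp_rot: [2.221, 2.221, 0.001]
wrist_force: [-0.2, -0.3, 0.2]
width: 1.003
```

```bash
python3 - <<'E'
from h import *
delta(.479,.073,.009)
E
```

```text
t 7.1 shift [-0.3 -0.5 71.9] turn [ 0.06 -0.01 -0.03]
```

Emit:
arm_command --targets "0 0 30 0 0 0 1;0 0 60 0 0 0 1;0 0 71 0 0 0 1;0 0 71 0 0 0 1;0 0 71 0 0 0 0;0 0 71 0 0 0 0;0 0 71 0 0 0 0;0 0 71 0 0 0 0;0 0 71 0 0 0 0;0 0 71 0 0 0 0"

```text
time: 7.93
tool_pos: [0.4796, 0.0735, 0.0108]
tcp_rot: [2.22, 2.22, 0.003]
wrist_force: [-0.2, 0.1, 7.0]
width: 0.339
```

Emit:
arm_command --targets "0 0 -35 0 0 0 0;0 0 -70 0 0 0 0;-40 10 -75 0 0 0 0;-80 40 -75 0 0 0 0;-119 80 -75 0 0 0 0;-119 120 -75 0 0 0 0;-119 164.5 -75 0 0 0 0;-119 164.5 -75 0 0 0 0;-119 164.5 -75 0 0 0 0;-119 164.5 -75 0 0 0 0"

```text
time: 8.77
tool_pos: [0.6431, -0.0459, 0.0837]
tcp_rot: [-2.221, -2.221, 0.001]
wrist_force: [-0.0, 0.7, -0.9]
width: 0.338
```

```bash
python3 - <<'E'
from h import *
p,d=bot.read_camera("side");cv2.imwrite("pics/s7.png",cv2.resize(p[130:330,240:440],None,fx=3,fy=3))
delta(.6438,-.0455,.040)
E
```

```text
t 8.8167 shift [ 0.1  2.2 43.4] turn [-0.14 -0.02 -0.01]
```

View pics/s7.png

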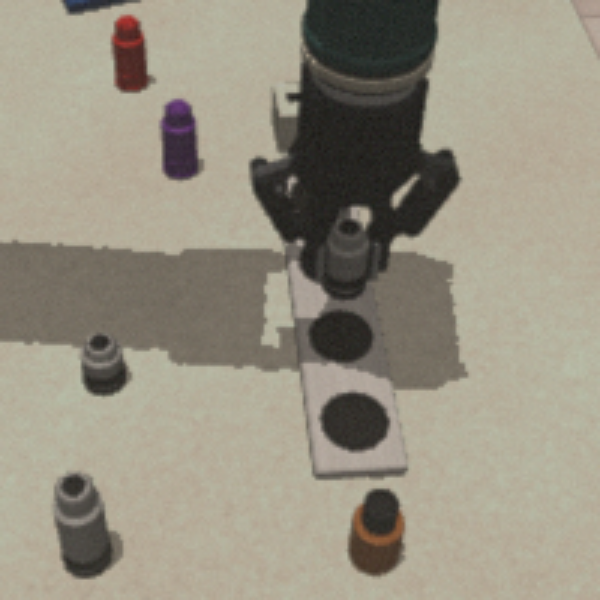

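Emit:
arm_command --targets "0 0 25 0 0 0 0;0 0 45 0 0 0 0;0 0 54 0 0 0 0;0 0 58 0 0 0 0;0 0 58 0 0 0 0;0 0 58 0 0 0 0;0 0 58 0 0 0 0"

```text
time: 9.4
tool_pos: [0.6421, -0.0455, 0.0266]
tcp_rot: [2.221, 2.222, 0.0]
wrist_force: [0.5, -0.1, -2.3]
width: 0.335
```

Emit:
arm_command --targets "0 1.5 1 0 0 0 0;0 1.5 1 0 0 0 0;0 1.5 1 0 0 0 0"

```text
time: 9.65
tool_pos: [0.6433, -0.0455, 0.0264]
tcp_rot: [-2.22, -2.221, 0.002]
wrist_force: [-4.5, 0.3, 7.1]
width: 0.341
```

```bash
python3 - <<'E'
from h import *
p,d=bot.read_camera("side");cv2.imwrite("pics/s8.png",cv2.resize(p[180:280,280:410],None,fx=5,fy=5))
delta(.6438,-.0455,.027)
print(bot.read_state()['wrist_force'])
E
```

```text
t 9.7 shift [ 0.   0.5 -0.6] turn [-0.1  -0.    0.01]
[-5.36728663  0.07568455  6.91023012]
```

View pics/s8.png

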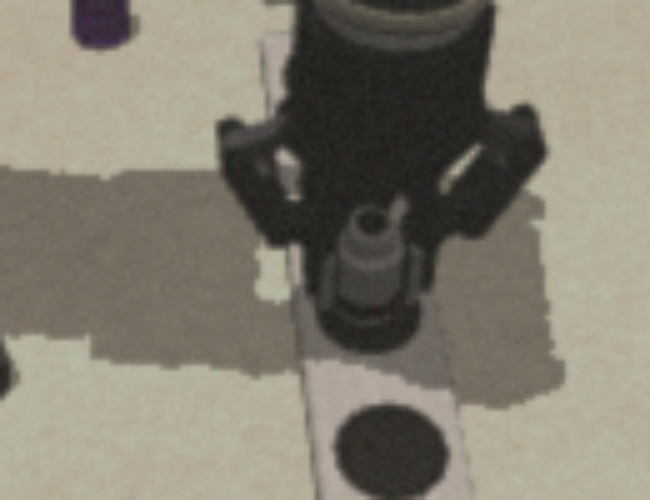

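Contact is felt (about 7 N), so I release.

Emit:
arm_command --targets "0 0 0 0 0 0 0.5;0 0 0 0 0 0 1;0 0 0 0 0 0 1;0 0 0 0 0 0 1;0 0 0 0 0 0 1;0 0 -20 0 0 0 1;0 0 -50 0 0 0 1;0 0 -80 0 0 0 1;0 0 -90 0 0 0 1;0 0 -90 0 0 0 1"

```text
time: 10.53
tool_pos: [0.6474, -0.046, 0.1195]
tcp_rot: [2.217, 2.217, 0.008]
wrist_force: [0.1, -0.2, 0.1]
width: 1.002
```

```bash
python3 - <<'E'
from h import *
p,d=bot.read_camera("side");cv2.imwrite("pics/s9.png",cv2.resize(p[130:330,240:440],None,fx=3,fy=3))
delta(.4697,-.0625,.08)
E
```

```text
t 10.5833 shift [ -16.7 -176.    36.3] turn [ 0.22  0.02 -0.01]
```

View pics/s9.png

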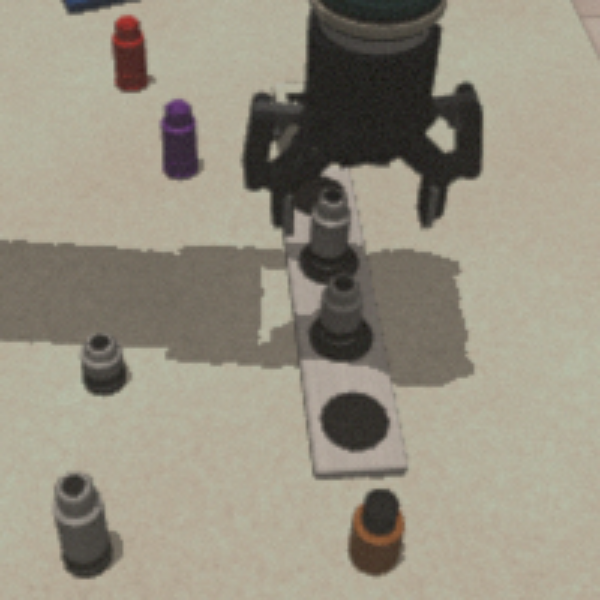

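a stands on its pad, at crop (342,315). Next is c.

Emit:
arm_command --targets "-16.7 -175 0 0 0 0 1;-16.7 -175 0 0 0 0 1;-16.7 -175 0 0 0 0 1;-16.7 -175 0 0 0 0 1;-16.7 -175 20 0 0 0 1;-16.7 -175 45 0 0 0 1;-16.7 -175 45 0 0 0 1;-16.7 -175 45 0 0 0 1;-16.7 -175 45 0 0 0 1;-16.7 -175 45 0 0 0 1"

```text
time: 11.42
tool_pos: [0.4705, -0.0625, 0.0709]
tcp_rot: [2.221, 2.221, 0.001]
wrist_force: [0.5, 0.2, 0.2]
width: 0.997
```

```bash
python3 - <<'E'
from h import *
delta(.4697,-.0625,.006)
E
```

```text
t 11.4167 shift [-0.  -0.9 64.9] turn [0.07 0.01 0.01]
```

Emit:
arm_command --targets "0 -0.7 25 0 0 0 1;0 -0.7 50 0 0 0 1;0 -0.7 65 0 0 0 1;0 -0.7 65 0 0 0 1;0 -0.7 65 0 0 0 0;0 -0.7 65 0 0 0 0;0 -0.7 65 0 0 0 0;0 -0.7 65 0 0 0 0;0 -0.7 65 0 0 0 0;0 -0.7 65 0 0 0 0"

```text
time: 12.25
tool_pos: [0.4699, -0.0626, 0.0068]
tcp_rot: [2.22, 2.22, 0.002]
wrist_force: [-0.1, 0.6, 6.8]
width: 0.335
```

```bash
python3 - <<'E'
from h import *
p,d=bot.read_camera("side");cv2.imwrite("pics/s10.png",cv2.resize(p[200:290,220:330],None,fx=5,fy=5))
E
```

```text
(no output)
```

View pics/s10.png

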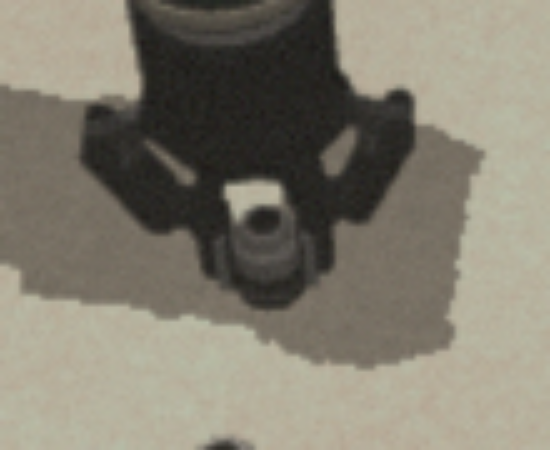

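Emit:
arm_command --targets "0 0 -35 0 0 0 0;0 0 -60 0 0 0 0;-20 35 -60 0 0 0 0;-40 70 -60 0 0 0 0;-58.5 105 -60 0 0 0 0;-58.5 140 -60 0 0 0 0;-58.5 174 -60 0 0 0 0;-58.5 174 -60 0 0 0 0;-58.5 174 -60 0 0 0 0;-58.5 174 -60 0 0 0 0"

```text
time: 13.13
tool_pos: [0.6414, -0.1206, 0.0646]
tcp_rot: [-2.22, -2.22, 0.002]
wrist_force: [0.2, 0.4, -1.0]
width: 0.335
```

```bash
python3 - <<'E'
from h import *
p,d=bot.read_camera("side");cv2.imwrite("pics/s11.png",cv2.resize(p[130:330,240:440],None,fx=3,fy=3))
delta(.6437,-.121,.0225)
E
```

```text
t 13.1833 shift [-0.5  2.9 42.1] turn [-0.13 -0.02  0.01]
```

View pics/s11.png

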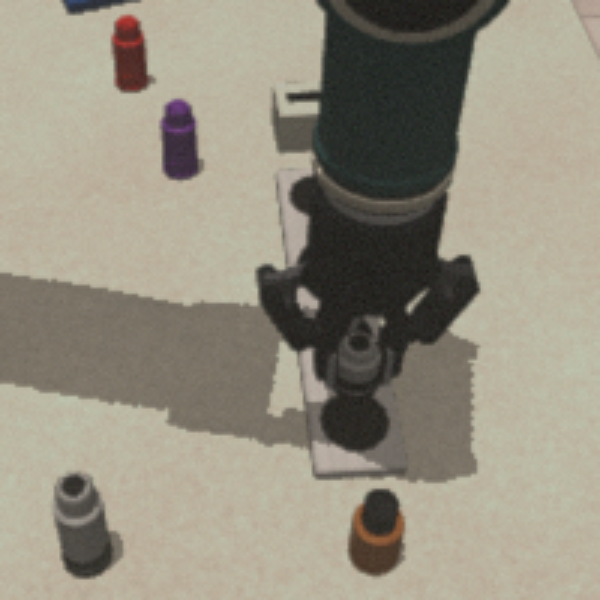

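Emit:
arm_command --targets "0 1 20 0 0 0 0;0 1 35 0 0 0 0;0 1 40 0 0 0 0;0 1 43.5 0 0 0 0;0 1 44 0 0 0 0;0 1 44.5 0 0 0 0;0 1 44.5 0 0 0 0;0 1 44.5 0 0 0 0"

```text
time: 13.85
tool_pos: [0.642, -0.1206, 0.0228]
tcp_rot: [-2.221, -2.22, 0.001]
wrist_force: [-4.8, 1.0, 8.2]
width: 0.337
```

Emit:
arm_command --targets "0 0 0 0 0 0 0.5;0 0 0 0 0 0 1;0 0 0 0 0 0 1;0 0 0 0 0 0 1;0 0 0 0 0 0 1;0 0 -20 0 0 0 1;0 0 -50 0 0 0 1;0 0 -80 0 0 0 1;0 0 -110 0 0 0 1;0 0 -110 0 0 0 1"

```text
time: 14.68
tool_pos: [0.6483, -0.1219, 0.1386]
tcp_rot: [2.214, 2.214, 0.01]
wrist_force: [0.9, -0.1, 1.6]
width: 0.998
```

```bash
python3 - <<'E'
from h import *
p,d=bot.read_camera("side");cv2.imwrite("pics/s12.png",cv2.resize(p[130:330,240:440],None,fx=3,fy=3))
delta(.461,-.2013,.12)
E
```

```text
t 14.7333 shift [ -79.6 -186.1   14.3] turn [ 0.51  0.12 -0.01]
```

View pics/s12.png

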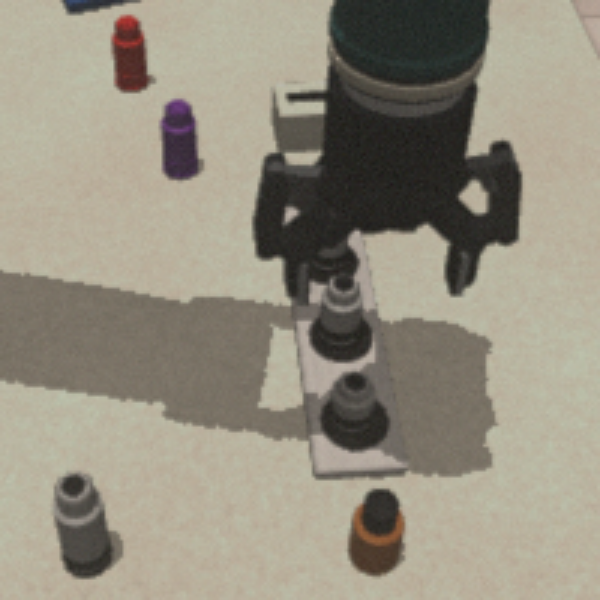

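c stands on its pad, at crop (353,405). Next is b.

Emit:
arm_command --targets "-80 -182 0 0 0 0 1;-80 -182 0 0 0 0 1;-80 -182 0 0 0 0 1;-80 -182 0 0 0 0 1;-80 -182 0 0 0 0 1;-80 -182 20 0 0 0 1;-80 -182 20 0 0 0 1;-80 -182 20 0 0 0 1;-80 -182 20 0 0 0 1;-80 -182 20 0 0 0 1"

```text
time: 15.57
tool_pos: [0.4627, -0.2007, 0.1111]
tcp_rot: [2.22, 2.222, 0.001]
wrist_force: [-0.4, -0.2, 0.6]
width: 1.005
```

```bash
python3 - <<'E'
from h import *
p,d=bot.read_camera("side");cv2.imwrite("pics/s13.png",cv2.resize(p[200:350,180:340],None,fx=4,fy=4))
delta(.461,-.2013,.022)
E
```

```text
t 15.6167 shift [-0.5 -1.8 89.3] turn [0.05 0.02 0.06]
```

View pics/s13.png

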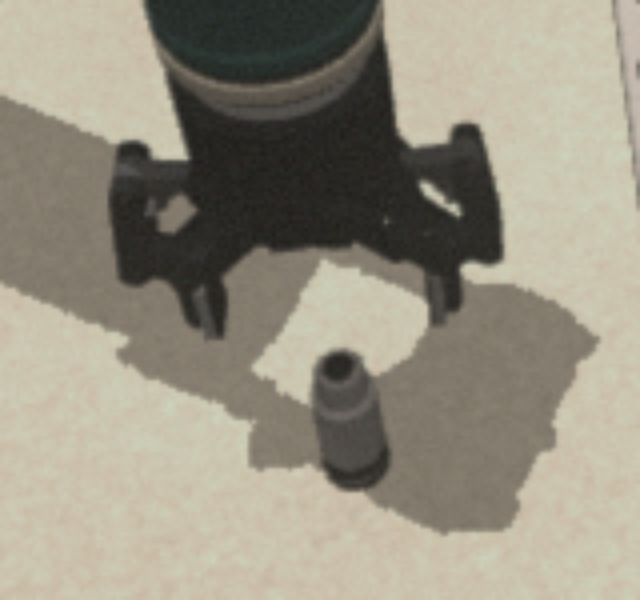

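Emit:
arm_command --targets "-0.5 -1.5 30 0 0 0 1;-0.5 -1.5 60 0 0 0 1;-0.5 -1.5 85 0 0 0 1;-0.5 -1.5 89 0 0 0 1;-0.5 -1.5 89 0 0 0 0;-0.5 -1.5 89 0 0 0 0;-0.5 -1.5 89 0 0 0 0;-0.5 -1.5 89 0 0 0 0;-0.5 -1.5 89 0 0 0 0;-0.5 -1.5 89 0 0 0 0"

```text
time: 16.45
tool_pos: [0.4616, -0.2021, 0.0237]
tcp_rot: [2.219, 2.219, 0.002]
wrist_force: [-0.9, 0.7, 5.8]
width: 0.338
```

```bash
python3 - <<'E'
from h import *
p,d=bot.read_camera("side");cv2.imwrite("pics/s14.png",cv2.resize(p[200:350,180:340],None,fx=4,fy=4))
E
```

```text
(no output)
```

View pics/s14.png

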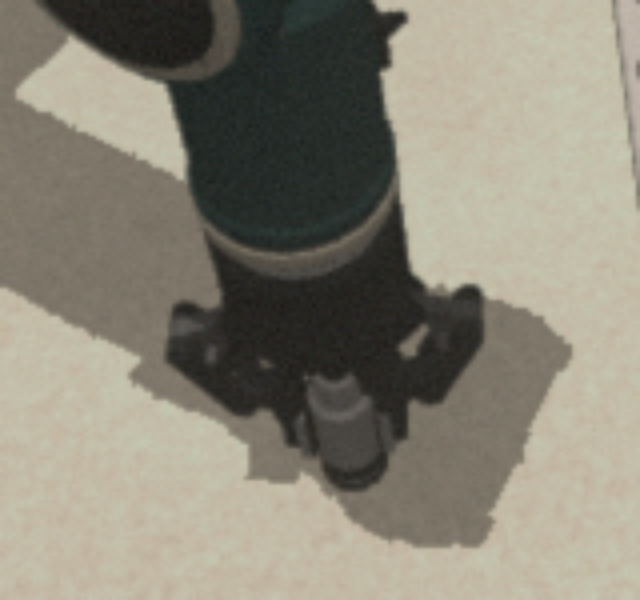

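Emit:
arm_command --targets "0 0 -35 0 0 0 0;0 0 -70 0 0 0 0;0 0 -95 0 0 0 0;305.5 183 -97 0 0 0 0;305.5 183 -97 0 0 0 0;305.5 183 -97 0 0 0 0;305.5 183 -97 0 0 0 0;305.5 183 -97 0 0 0 0;305.5 183 -97 0 0 0 0;305.5 183 -97 0 0 0 0"

```text
time: 17.33
tool_pos: [0.6103, 0.0507, 0.1185]
tcp_rot: [2.221, 2.221, -0.0]
wrist_force: [0.9, -1.5, -1.7]
width: 0.341
```

```bash
python3 - <<'E'
from h import *
delta(.645,.1035,.1207)
E
```

```text
t 17.3333 shift [52.8 34.7 -2.2] turn [-0.    0.01 -0.  ]
```

Emit:
arm_command --targets "18 14 0 0 0 0 0;18 14 0 0 0 0 0;18 14 0 0 0 0 0;18 14 0 0 0 0 0"

```text
time: 17.67
tool_pos: [0.6229, 0.0664, 0.1178]
tcp_rot: [-2.221, -2.221, 0.003]
wrist_force: [-0.2, 0.8, -1.6]
width: 0.337
```

```bash
python3 - <<'E'
from h import *
p,d=bot.read_camera("side");cv2.imwrite("pics/s15.png",cv2.resize(p[100:300,240:440],None,fx=3,fy=3))
delta(.645,.1035,.0397)
E
```

```text
t 17.7167 shift [37.7 22.4 78.1] turn [-0.09  0.03 -0.04]
```

View pics/s15.png

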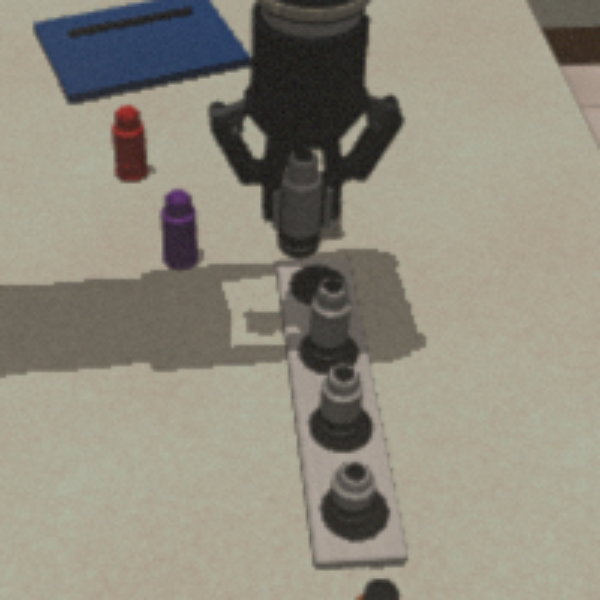

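Emit:
arm_command --targets "37 21 0 0 0 0 0;37 21 0 0 0 0 0;37 21 0 0 0 0 0;37 21 0 0 0 0 0;37 21 0 0 0 0 0;37 21 25 0 0 0 0;37 21 50 0 0 0 0;37 21 60 0 0 0 0;37 21 60 0 0 0 0;37 21 60 0 0 0 0"

```text
time: 18.55
tool_pos: [0.644, 0.1031, 0.0578]
tcp_rot: [-2.222, -2.22, 0.003]
wrist_force: [0.2, -0.2, -1.4]
width: 0.341
```

```bash
python3 - <<'E'
from h import *
p,d=bot.read_camera("side");cv2.imwrite("pics/s16.png",cv2.resize(p[120:240,280:420],None,fx=5,fy=5))
delta(.645,.1035,.0397)
E
```

```text
t 18.6 shift [ 0.1 -0.3 19.5] turn [ 0.04 -0.   -0.04]
```

View pics/s16.png

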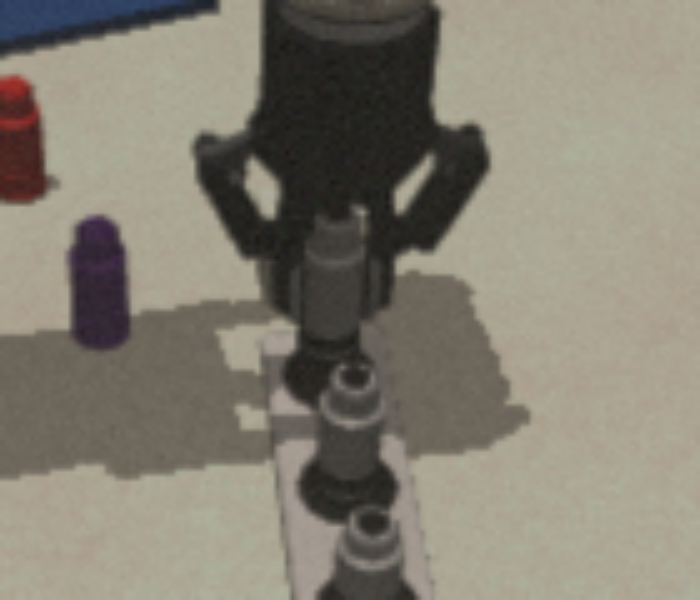

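Emit:
arm_command --targets "0 0 10 0 0 0 0;0 0 15 0 0 0 0;0 0 18 0 0 0 0;0 0 18.5 0 0 0 0;0 0 18.5 0 0 0 0;0 0 18.5 0 0 0 0;0 0 18.5 0 0 0 0"

```text
time: 19.18
tool_pos: [0.645, 0.1039, 0.04]
tcp_rot: [2.221, 2.221, 0.0]
wrist_force: [-0.5, -0.2, -1.2]
width: 0.342
```

Emit:
arm_command --targets "0 0 0.5 0 0 0 0;0 0 1 0 0 0 0;0 0 1 0 0 0 0"

```text
time: 19.43
tool_pos: [0.6451, 0.1039, 0.0397]
tcp_rot: [2.221, 2.221, 0.001]
wrist_force: [-1.2, -0.0, 4.1]
width: 0.342
```

Emit:
arm_command --targets "0 0 0 0 0 0 0.5;0 0 0 0 0 0 1;0 0 0 0 0 0 1;0 0 0 0 0 0 1;0 0 0 0 0 0 1;0 0 -20 0 0 0 1;0 0 -50 0 0 0 1;0 0 -80 0 0 0 1;0 0 -110 0 0 0 1;0 0 -110 0 0 0 1"

```text
time: 20.27
tool_pos: [0.6497, 0.1044, 0.1569]
tcp_rot: [2.216, 2.216, 0.015]
wrist_force: [2.0, 0.4, 1.8]
width: 0.998
```

Emit:
arm_command --targets "30 -40 -20 0 0 0 1;60 -80 -20 0 0 0 1;100 -110 -20 0 0 0 1;130 -140 -20 0 0 0 1;160 -170 -20 0 0 0 1;190 -200 -20 0 0 0 1;190 -200 -20 0 0 0 1;190 -200 -20 0 0 0 1;190 -200 -20 0 0 0 1"

```text
time: 21.02
tool_pos: [0.4438, 0.2948, 0.1687]
tcp_rot: [2.217, 2.225, 0.0]
wrist_force: [0.6, -0.3, -0.8]
width: 0.996
```

```bash
python3 - <<'E'
from h import *
for n in("side","top"):
    p,d=bot.read_camera(n);cv2.imwrite(f"pics/{n}F.png",p); W=cloud(n,d)
    for nm,x,y,h in [("c",.6437,-.121,.058),("a",.644,-.0455,.072),("d",.6445,.0282,.086),("b",.645,.1035,.1),("bottle",.642,-.213,.062),("box",.6443,.196,.045)]:
        m=(d>0)&(np.hypot(W[...,0]-x,W[...,1]-y)<.035)&(W[...,2]>h-.004)&(W[...,2]<h+.006); w=W[m]
        print(n,nm,m.sum(),((w.min(0)+w.max(0))/2).round(4) if m.any() else None)
p=cv2.imread("pics/topF.png");cv2.imwrite("pics/topFc.png",cv2.resize(p[140:290,180:480],None,fx=2.66,fy=2.66,interpolation=cv2.INTER_CUBIC))
print(bot.read_state()['time'])
E
```

```text
side c 88 [ 0.6402 -0.1221  0.0575]
side a 71 [ 0.6422 -0.0467  0.0718]
side d 61 [0.6429 0.0254 0.0858]
side b 56 [0.6431 0.1024 0.0994]
side bottle 111 [ 0.6431 -0.2145  0.0616]
side box 231 [0.6447 0.1956 0.0447]
top c 105 [ 0.6392 -0.1188  0.0581]
top a 106 [ 0.6417 -0.0441  0.0723]
top d 108 [0.6422 0.0303 0.0857]
top b 115 [0.6431 0.1056 0.1001]
top bottle 102 [ 0.6423 -0.212   0.0616]
top box 631 [0.6441 0.1974 0.046 ]
21.1167
```

View pics/topFc.png

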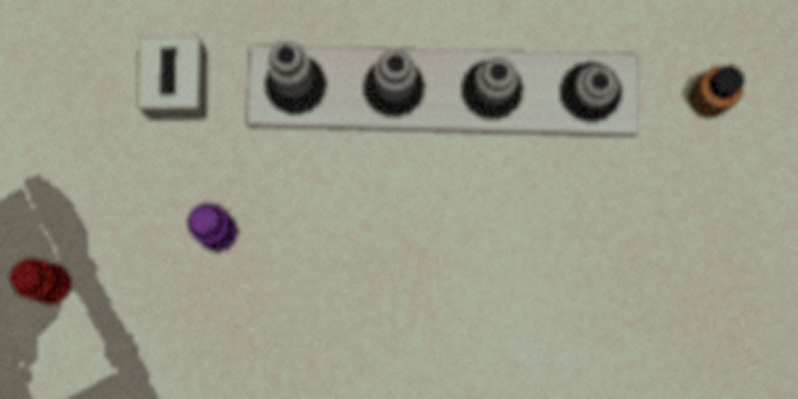

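View pics/sideF.png

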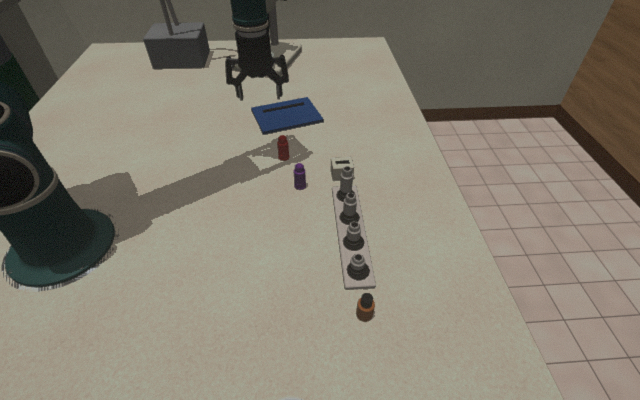

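```bash
python3 -c "
from workcell import bot
print(bot.finish_job())"
```

```text
the job is handed in; nothing more can be done
None
```

All four objectives stand nose up on the pads, rising in height from the brown bottle to the white tissue box: c, a, d, b. I handed the job in at about 21 s of the 93 s allowed; it returned no verdict.

- **Placing:** In both cameras after the last release, each objective is upright, free of the gripper and within about 5 mm of its pad's centre (12 mm allowed). The worst is c, about 4.5 mm off along x. All four top heights match standing flat on a pad.
- **Left alone:** The bottle, tissue box and the red and purple look-alikes did not move, as far as the images show (under 1 mm for the bottle and box). The arm was clear of everything at the end.
- **Disagreements:** The top and side cameras differ by about 3 mm in y throughout, so I aimed at roughly the mean. Grasping d pushed it about 4 mm along x because the arm was not yet settled, and I allowed for this when placing it.

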